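Rotate three repair jobs between bench stations

TASK

Three repair jobs each have to go on to their next station: the circuit board with the heat sink onto the middle of the preheater plate, the game controller onto the middle of the round microscope stage, and the cooling fan into the middle of the shallow tray. All three stations are taken by one another's jobs, so first park one job on the free cork pad; pick each job up and set it down right way up and let go, never dropping it, and leave the multimeter, the tool cup and the screwdriver where they are.

Things in the scene. Friction and masses are not known exactly. Their poses are not given: they have to be found in the camera images.
- board_center (a point): Circuit board job, loose, 90 g: green board 80 (x) x 60 (y) x 3 mm; on its middle a finned aluminium heat sink 32 x 32 mm, 22 mm high (25 mm in all); low parts (3 mm) at the short edges. Lift by the heat sink, closing across y, fingertips just above the board. Point: centre, half-way up, 12.5 mm above the underside, 9.5 mm above the board's upper face; z up. Starts on the stage.
- controller_center (a point): Game controller half, loose, 70 g: flat white body with round ends, 100 mm long (x), 36 mm wide (y), 20 mm high; on top a black thumb stick (19 mm across, 8 mm high) 27 mm from the centre towards +x, four small buttons towards -x. Grip across the 36 mm width at its middle. Point: centre of the body, half-way up, 10 mm above the underside; z up. Starts in the tray.
- fan_center (a point): Small cooling fan, loose, about 50 g: a square black frame 46 x 46 mm, 20 mm high, with a steel hub on top. Grip it across any two opposite sides. The point is its centre, half-way up (10 mm above the underside); x and y are square to the sides, z up. It starts on the preheater.
- stage_top (a point): Microscope stage, fixed: a round black plate 130 mm across and 22 mm high with a white insert, nothing above it. The point is the middle of its upper face. The controller belongs here.
- heater_top (a point): Preheater (cold), fixed: a grey box 130 x 130 mm with a square bare steel plate (116 x 116 mm) on top, 40 mm high in all, small knob and display on its -x side. The point is the middle of the plate's upper face; x and y are square to the sides. The board belongs here.
- tray_floor (a point): Shallow grey tray, fixed: 150 mm (x) x 130 mm (y) outside, rim 10 mm high, walls 4 mm thick, floor 4 mm thick. The point is the middle of its floor's upper face. The fan belongs here.
- pad_top (a point): Free cork pad, fixed, empty at the start: 120 x 120 mm, 10 mm high. The point is the middle of its upper face. For parking one job on the way.
- multimeter: Bystander: a red multimeter with a black face lying flat, 75 mm (x) x 150 mm (y), 36 mm high (the dial reaches 41 mm); origin in the middle of its underside. Leave it alone.
- toolcup: Bystander: an aluminium cup 68 mm across and 85 mm high with tools standing in it up to 140 mm high; origin in the middle of its underside. Leave it alone.
- driver: Bystander: a screwdriver 150 mm long lying flat along its x axis, handle towards -x; origin about its middle, on its underside. Leave it alone.
Not all that is in view belongs to the job. Of the things that look like the part that bears board_center, the middle-sized one is meant.

How it is judged:
On the way:
1. one of the three jobs is parked on the cork pad (its centre within 30 mm of the pad's middle) and let go (((horizontal distance between board_center and pad_top below 0.03 m and z of board_center in the frame of pad_top between 0.0085 and 0.0165 m and linear speed of board below 0.03 m/s and angular speed of board below 0.3 rad/s and contact force between the fingers and board below 0.05 N) or (horizontal distance between controller_center and pad_top below 0.03 m and z of controller_center in the frame of pad_top between 0.006 and 0.014 m and linear speed of controller below 0.03 m/s and angular speed of controller below 0.3 rad/s and contact force between the fingers and controller below 0.05 N) or (horizontal distance between fan_center and pad_top below 0.03 m and z of fan_center in the frame of pad_top between 0.006 and 0.014 m and linear speed of fan below 0.03 m/s and angular speed of fan below 0.3 rad/s and contact force between the fingers and fan below 0.05 N))), for 0.2 s.
At the end, for the whole second after the job is handed in: The board lies on the preheater plate, the controller on the stage and the fan on the tray's floor, each with its centre within 15 mm (horizontally) of the middle of its station, at its resting height within 4 mm, right way up within 0.1 rad, let go and at rest (horizontal distance between board_center and heater_top below 0.015 m and z of board_center in the frame of heater_top between 0.0085 and 0.0165 m and angle between each of board_center, controller_center, fan_center's own z axis and vertical below 0.1 rad and linear speed of each of board, controller, fan below 0.03 m/s and angular speed of each of board, controller, fan below 0.3 rad/s and contact force between the fingers and board below 0.05 N and horizontal distance between controller_center and stage_top below 0.015 m and z of controller_center in the frame of stage_top between 0.006 and 0.014 m and contact force between the fingers and controller below 0.05 N and horizontal distance between fan_center and tray_floor below 0.015 m and z of fan_center in the frame of tray_floor between 0.006 and 0.014 m and contact force between the fingers and fan below 0.05 N); the robot touches nothing.
It fails at once if the multimeter is moved by more than 15 mm (distance of multimeter from where it was at the start of the episode above 0.015 m).
It fails at once if the tool cup is moved by more than 15 mm (distance of toolcup from where it was at the start of the episode above 0.015 m).
It fails at once if the screwdriver is moved by more than 15 mm (distance of driver from where it was at the start of the episode above 0.015 m).
It fails at once if one of the three jobs is dropped (falls freely faster than 0.8 m/s, some 35 mm) ((linear speed of board above 0.8 m/s and contact force between the fingers and board below 0.02 N) or (linear speed of controller above 0.8 m/s and contact force between the fingers and controller below 0.02 N) or (linear speed of fan above 0.8 m/s and contact force between the fingers and fan below 0.02 N)).
It also fails if it takes over 112 s, if anything falls off the work surface, if the arm or the gripper's body presses on something with over 40 N, if the wrist force passes 120 N, or if a joint passes its speed limit or range.

ROBOT

A 6-joint arm with a two-finger parallel gripper is mounted at the origin on the work surface. World frame = base frame: x ahead of the robot, y to its left, z up, the work surface at z = 0. Lengths are in m, angles in rad, forces in N, time in s.
With the tool pointing down it reaches from about 0.375 to 0.975 m from the base axis. Payload 3.8 kg.
Tool frame: the origin (TCP) lies at the very end of the fingers, on their centre line; the grasp point (between the pads) lies 19 mm behind it; z points along the fingers, y is the line along which they close (so a half turn about z gives the same grasp; the last joint's range is limited). The gripper opens to 88 mm and grips with 3 to 60 N. Pads are 18 mm wide; open, the fingers measure 123 mm over their backs; the gripper's body (75 mm by 187 mm) begins 45 mm behind the grasp point.
Start: joints at [1.313, 0.264, 1.604, -0, 1.274, -0.037], TCP at [0.148, 0.659, 0.239] pointing down, gripper open.
Joint ranges: [-2.63, 2.63], [-0.94, 2.18], [0.31, 2.57], [-1.31, 4.45], [0, 2.66], [-2.55, 2.55]. Speed limits (rad/s): [2.57, 2.57, 3.14, 3.14, 3.14, 3.14].

INTERFACE

Orientations are given as [roll, pitch, yaw] about the fixed x, y, z axes, in that order (R = Rz(yaw) Ry(pitch) Rx(roll)).
In Python, from plant import * gives the robot as it stands.
- The arm moves only by the tool servo_tool, never from a script. Its argument "moves" is text: rows parted by semicolons, each of 7 numbers parted by spaces: the turn, a rotation vector about the tool's x, y, z in units of 8 degrees (1.0 is 8 degrees), then the shift along the tool's x, y, z in units of 60 mm (1.0 is 60 mm), then the gripper's target within -1 to 1 (shut at 1, half-way at 0, fully open at -1). In form: wx wy wz dx dy dz fingers; .... A call has 1 to 10 rows; each row shifts and turns the commanded pose from where the row before left it, along the tool's axes as they then stand; what a row does not reach is not made up. A row lasts 1/8 s, in which the tool goes at most 62.5 mm and 10.7 degrees, less where a joint would pass 70% of its speed; a pose out of reach is approached as far as the arm can. A call is refused whole if a number of a shift passes 1 or a number of a turn 1, either way. A call with a gripper value outside its range is refused whole. The fingers move at their own pace and stop on an object; the grip force is fixed at half the most. Time passes only in rows, so rows that do not move let the fingers close. It gives the time, the measured TCP pose, the force, the opening and the grip force at its end, in the units of the state.
- read_state(): the state, without advancing time (a new reading comes with each control period).
- get_image(name): name is "side" or "top"; returns a dict with "image" (480x640x3 uint8, red, green, blue), "mtx" (3x3 intrinsics, pixels), "R" (3x3) and "t" (3): a world point X has camera coordinates R X + t. Camera axes: x right, y down, z forward; pixel columns grow to the right and rows downward; lengths in m; the calibration is good to about 2 mm. A picture is of the moment at which its call begins. There is no depth.
- job_done(): hands the job in; it is judged then, once.
Trained networks look in a picture, given as the dict that the camera call returned (one of the last four; its "shot" number tells which), for a name from the list of things; names that differ only in an ending like _2 or _b are one class to them, and where a whole thing is asked for, a point or a joint stands for the part that bears it (a point fixed in the world has none). Each returns a list of dicts, best first, with "p" (0 to 1); they miss things now and then, are a little off and sometimes report something else, mostly with a low value. They report only what shows in the picture. A call takes as long as a camera call. They do not tell look-alikes from the thing itself.
- look_for(picture, target): "location" ([x, y, z] in m, in the coordinates of the camera as it stood for that picture, good to about 4 mm: the middle of the surface that is visible of it).
- spot_point(picture, target): "location" ([x, y, z] in m, in the coordinates of the camera as it stood for that picture, good to about 4 mm: a listed point, or the origin of a listed thing).
The state is a dict: "time_s": time; "joint_positions": joint angles; "qd": joint speeds; "tau": joint torques, N m; "tcp_pos": TCP position; "ee_rot": TCP orientation; "wrist_force": force on the tool from outside, world axes, zero at the start; "wrist_torque": the same for the moment, N m; "opening": finger opening in m; "grip_force": force on a finger pad.
Only numpy, scipy, OpenCV 4.12 (cv2) and the standard library are available. Lean on these libraries where they do the work, as an engineer would, in place of code of your own. Each camera call takes 0.05 s, during which the arm holds its last target. There are 200 camera calls.

## Working session

There is one attempt and no reset: what is moved stays moved. The work goes in short steps, Python scripts to look and compute and a tool call to move; the robot and the scene stay as the last step left them, time stands still between calls to the robot, and variables do not carry over. Pictures are saved under pics/ and viewed, at most 14 in all, crops included, and the job is handed in when it is done.

Besides the shell and the picture viewer there is one more tool, called after "Request:" in YAML: its name, and indented under it one key for each argument. servo_tool: Moves the arm, as the interface text tells. Its arguments: {"type":"object","properties":{"moves":{"type":"string"}},"required":["moves"]}

```bash
ls; mkdir -p pics; cat > h.py <<'E'
from plant import *
import numpy as np, cv2
def w(p,c): return np.array(p['R']).T@(np.array(c)-np.array(p['t']))
def save(p,n): cv2.imwrite('pics/'+n+'.png',cv2.cvtColor(p['image'],cv2.COLOR_RGB2BGR))
def pix(p,X):
    c=np.array(p['R'])@np.array(X)+np.array(p['t']); u=np.array(p['mtx'])@c; return u[:2]/u[2]
def ray(p,u,v,z):
    R=np.array(p['R']);o=-R.T@np.array(p['t']);d=R.T@np.linalg.solve(np.array(p['mtx']),[u,v,1.]);return o+d*(z-o[2])/d[2]
E
python3 - <<'E'
from h import *
np.set_printoptions(precision=4,suppress=True)
names="board_center controller_center fan_center stage_top heater_top tray_floor pad_top multimeter toolcup driver".split()
for cam in("top","side"):
    p=get_image(cam);save(p,cam+'0')
    for n in names:
        for d in spot_point(p,n)[:4]:
            if d['p']>.2:
                X=w(p,d['location']);print(cam,n,round(d['p'],2),X,pix(p,X).round())
E
```

```text
pics
top board_center 0.94 [0.4369 0.1607 0.0107] [313. 281.]
top board_center 0.88 [0.3673 0.6258 0.022 ] [121. 311.]
top board_center 0.86 [0.3946 0.3285 0.0347] [243. 298.]
top board_center 0.29 [0.6294 0.1367 0.0112] [322. 205.]
top controller_center 0.56 [0.6284 0.136  0.0099] [322. 206.]
top fan_center 0.58 [ 0.4268 -0.2973  0.0516] [504. 283.]
top stage_top 0.62 [0.4036 0.325  0.0195] [246. 295.]
top stage_top 0.37 [ 0.4278 -0.2995  0.0488] [505. 282.]
top heater_top 0.88 [ 0.436  -0.2935  0.0404] [501. 279.]
top tray_floor 0.74 [0.6381 0.1297 0.0017] [324. 203.]
top pad_top 0.59 [ 0.6327 -0.1344  0.0092] [428. 203.]
top pad_top 0.29 [ 0.6326 -0.3475  0.0008] [510. 204.]
top multimeter 0.76 [ 0.4063 -0.0292 -0.0013] [389. 293.]
top toolcup 0.76 [ 0.6462  0.3432 -0.0032] [242. 201.]
top toolcup 0.61 [0.6346 0.1316 0.005 ] [324. 204.]
top toolcup 0.27 [0.6283 0.1366 0.0151] [322. 205.]
top driver 0.69 [ 0.6335 -0.3465  0.0007] [509. 203.]
side board_center 0.72 [0.3965 0.3266 0.0373] [275. 216.]
side board_center 0.7 [0.3679 0.6259 0.0187] [259. 180.]
side board_center 0.63 [ 0.4271 -0.3001  0.0503] [316. 349.]
side board_center 0.46 [0.4391 0.1636 0.0067] [295. 251.]
side controller_center 0.65 [0.6293 0.1337 0.0155] [359. 246.]
side fan_center 0.9 [ 0.4299 -0.3007  0.0493] [318. 350.]
side fan_center 0.75 [ 0.6304 -0.1317  0.0086] [383. 304.]
side stage_top 0.58 [0.4004 0.3241 0.0247] [276. 220.]
side heater_top 0.65 [ 0.4345 -0.2881  0.0439] [319. 347.]
side tray_floor 0.98 [ 0.6364  0.1364 -0.0001] [361. 250.]
side pad_top 0.71 [ 0.6374  0.135  -0.0003] [362. 250.]
side pad_top 0.62 [ 0.6318 -0.1363  0.0085] [384. 305.]
side multimeter 0.84 [ 0.4043 -0.0275  0.0001] [292. 293.]
side toolcup 0.59 [0.6429 0.3485 0.0042] [349. 213.]
side driver 0.74 [ 0.6328 -0.343   0.0028] [408. 364.]
side driver 0.63 [0.3998 0.3255 0.0257] [276. 219.]
```

View pics/top0.png

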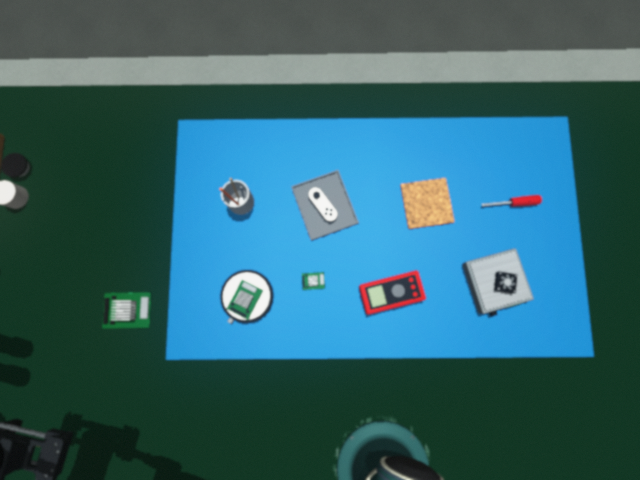

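View pics/side0.png

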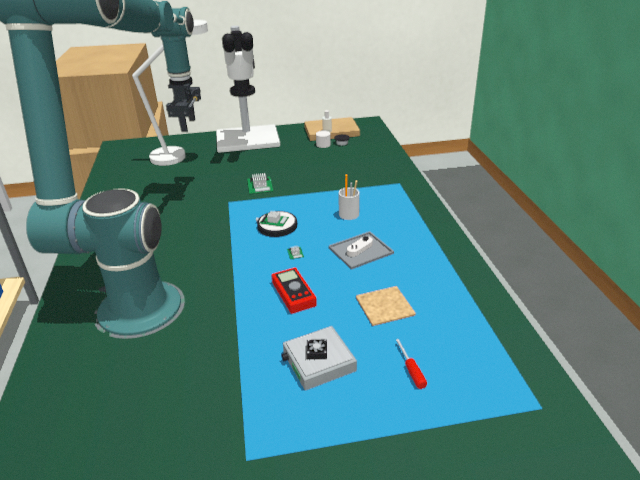

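The top view shows the board on the stage (246,298), the controller in the tray (323,204), the fan on the preheater (506,283) and the pad at (428,203). There are two decoy boards, a small one at (313,281) and a large one at (125,310). The side view agrees. Next I measure yaw.

```bash
cat > seg.py <<'E'
from h import *
np.set_printoptions(precision=4,suppress=True)
def seg(p,name,box,f,z,x=4):
    u0,v0,u1,v1=box
    im=p['image'][v0:v1,u0:u1]
    im=cv2.resize(im,None,fx=x,fy=x,interpolation=cv2.INTER_CUBIC)
    m=f(im.astype(int)).astype(np.uint8)
    n,l,s,c=cv2.connectedComponentsWithStats(m);k=1+np.argmax(s[1:,4])
    pt=cv2.findContours((l==k).astype(np.uint8),cv2.RETR_EXTERNAL,cv2.CHAIN_APPROX_NONE)[0][0][:,0]
    P=np.array([ray(p,u0+(a+.5)/x-.5,v0+(b+.5)/x-.5,z)[:2]*1000 for a,b in pt],np.float32)
    r=cv2.minAreaRect(P);b=cv2.boxPoints(r)
    e=[b[1]-b[0],b[2]-b[1]];e=max(e,key=np.linalg.norm)
    print(name,'c',np.array(r[0])/1000,'size',np.array(r[1]),'long yaw',np.degrees(np.arctan2(e[1],e[0]))%180)
green=lambda i:(i[...,1]>i[...,0]+25)&(i[...,1]>i[...,2]+10)
white=lambda i:i.min(-1)>170
dark=lambda i:i.max(-1)<90
E
python3 - <<'E'
from seg import *
p=get_image('top')
seg(p,'board',(222,272,272,325),green,.0235)
seg(p,'ctrl',(300,180,348,230),white,.020)
seg(p,'fan',(488,265,524,300),dark,.055)
seg(p,'tray',(285,165,365,245),lambda i:i.max(-1)-i.min(-1)<45,.01)
seg(p,'stage',(215,264,278,330),lambda i:i[...,2]<i[...,0]+60,.022)
seg(p,'heater',(455,240,540,322),lambda i:(i.max(-1)-i.min(-1)<50)&(i.min(-1)>110),.04)
seg(p,'pad',(390,168,465,240),lambda i:i[...,0]>i[...,2]+20,.01)
seg(p,'meter',(350,260,435,325),lambda i:i[...,2]<i[...,0]+60,.03)
b=[(216,266),(293,172),(470,246)]
I=np.hstack([cv2.resize(p['image'][v:v+66,u:u+66],(264,264),interpolation=2) for u,v in b])
cv2.imwrite('pics/crop1.png',I[...,::-1])
E
```

```text
board c [0.3927 0.3269] size [60.8517 80.9915] long yaw 153.4442
ctrl c [0.6327 0.1349] size [101.5295  38.0572] long yaw 35.717865
fan c [ 0.4273 -0.297 ] size [48.835  45.9451] long yaw 79.98335
tray c [0.6317 0.1303] size [147.1868 125.9019] long yaw 19.764269
stage c [0.401  0.3226] size [125.5191 124.7902] long yaw 1.4094503
heater c [ 0.4333 -0.2895] size [126.8279 126.3042] long yaw 14.960648
pad c [ 0.6343 -0.1323] size [118.9472 118.3622] long yaw 7.7555523
meter c [ 0.4074 -0.0318] size [ 77.9526 153.9776] long yaw 103.73299
```

View pics/crop1.png

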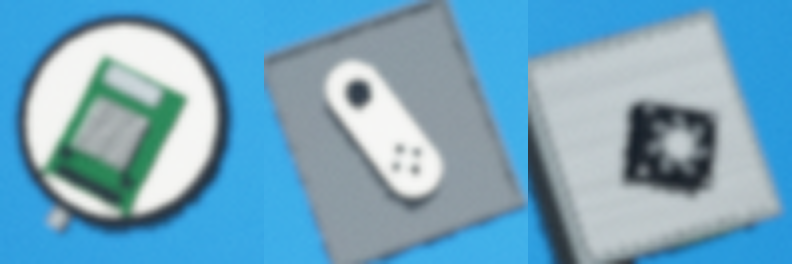

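```bash
cat > go.py <<'E'
import sys
from h import *
from scipy.spatial.transform import Rotation as Ro
np.set_printoptions(precision=3,suppress=True)
s=read_state();e=np.array(s['ee_rot']);R=e if e.shape==(3,3) else Ro.from_euler('xyz',e).as_matrix()
x,y,z,yaw=map(float,sys.argv[1:5])
T=Ro.from_euler('xyz',[np.pi,0,np.radians(yaw)]).as_matrix()
print('t',s['time_s'],'tcp',np.array(s['tcp_pos']),'rpy',np.degrees(Ro.from_matrix(R).as_euler('xyz')),'q',np.array(s['joint_positions']),'open',s['opening'])
d=np.array([x,y,z])-s['tcp_pos']
rv=Ro.from_matrix(R.T@T).as_rotvec()
print('turn units',np.degrees(rv)/8,'shift units in tool now',R.T@d/.06,'after turn',T.T@d/.06)
E
python3 go.py .428 -.2985 .15 -10
```

```text
t 1.15 tcp [0.148 0.659 0.239] rpy [-180.      -0.001  167.349] q [ 1.313  0.264  1.604  0.     1.274 -0.037] open 0.08795035305988051
turn units [-0.     0.    22.169] shift units in tool now [ -8.05  -14.542   1.478] after turn [ 7.369 14.899  1.478]
```

```bash
python3 go.py .48 .25 .239 167.35;python3 go.py .48 -.05 .239 167.35
```

```text
t 1.15 tcp [0.148 0.659 0.239] rpy [-180.      -0.001  167.349] q [ 1.313  0.264  1.604  0.     1.274 -0.037] open 0.08795035305988051
turn units [-0. -0. -0.] shift units in tool now [-6.893 -5.433 -0.005] after turn [-6.893 -5.433 -0.005]
t 1.15 tcp [0.148 0.659 0.239] rpy [-180.      -0.001  167.349] q [ 1.313  0.264  1.604  0.     1.274 -0.037] open 0.08795035305988051
turn units [-0. -0. -0.] shift units in tool now [ -7.988 -10.311  -0.005] after turn [ -7.988 -10.311  -0.005]
```

Request:
servo_tool:
  moves: "0 0 0 -.69 -.54 0 -1;0 0 0 -.69 -.54 0 -1;0 0 0 -.69 -.54 0 -1;0 0 0 -.69 -.54 0 -1;0 0 0 -.69 -.54 0 -1;0 0 0 -.69 -.54 0 -1;0 0 0 -.69 -.54 0 -1;0 0 0 -.69 -.54 0 -1;0 0 0 -.69 -.54 0 -1;0 0 0 -.69 -.54 0 -1"

```text
time_s: 2.4
tcp_pos: [0.4818, 0.2504, 0.2391]
ee_rot: [3.141, 0.001, 2.921]
wrist_force: [0.5, 0.6, 0.2]
opening: 0.088
grip_force: 0.0
```

Request:
servo_tool:
  moves: "0 0 0 -.2 -.9 0 -1;0 0 0 -.2 -.9 0 -1;0 0 0 -.2 -.9 0 -1;0 0 0 -.2 -.9 0 -1;0 0 0 -.2 -.9 0 -1;0 0 0 -.2 -.9 0 -1;0 0 0 -.2 -.9 0 -1;0 0 0 -.2 -.9 0 -1;0 0 0 -.2 -.9 0 -1;0 0 0 0 0 0 -1"

```text
time_s: 3.65
tcp_pos: [0.4794, -0.2495, 0.2388]
ee_rot: [-3.141, 0.0, 2.916]
wrist_force: [0.1, 0.5, 0.0]
opening: 0.0881
grip_force: 0.0
```

Request:
servo_tool:
  moves: "0 0 1 0 0 0 -1;0 0 1 0 0 0 -1;0 0 1 0 0 0 -1;0 0 1 0 0 0 -1;0 0 1 0 0 0 -1;0 0 1 0 0 0 -1;0 0 1 0 0 0 -1;0 0 1 0 0 0 -1;0 0 1 0 0 0 -1;0 0 1 0 0 0 -1"

```text
time_s: 4.9
tcp_pos: [0.4799, -0.2446, 0.2388]
ee_rot: [3.142, -0.001, 1.521]
wrist_force: [0.6, -0.1, 0.2]
opening: 0.0881
grip_force: 0.0
```

```bash
python3 go.py .428 -.2985 .1 80
```

```text
t 4.9 tcp [ 0.48  -0.245  0.239] rpy [180.     -0.035  87.15 ] q [-0.518  0.006  1.895  0.001  1.241 -0.468] open 0.08812556209013567
turn units [-0.    -0.004  0.894] shift units in tool now [-0.942 -0.818  2.312] after turn [-1.035 -0.695  2.313]
```

Request:
servo_tool:
  moves: "0 0 .9 0 0 0 -1;0 0 0 -.52 -.35 .5 -1;0 0 0 -.52 -.35 .5 -1;0 0 0 0 0 .66 -1;0 0 0 0 0 .65 -1;0 0 0 0 0 0 -1;0 0 0 0 0 0 -1"

```text
time_s: 5.78
tcp_pos: [0.4287, -0.3002, 0.1014]
ee_rot: [3.14, 0.001, 1.4]
wrist_force: [0.9, 0.3, 0.7]
opening: 0.0884
grip_force: 0.0
```

```bash
python3 go.py .428 -.2985 .0435 80; python3 -c "
from h import *
p=get_image('side');save(p,'s1')
cv2.imwrite('pics/s1.png',cv2.resize(p['image'][270:430,230:430],(800,640)[:2],interpolation=2)[:600,:,::-1])"
```

```text
t 5.775 tcp [ 0.429 -0.3    0.101] rpy [179.923   0.03   80.197] q [-0.659  0.107  2.06   0.     0.973 -0.488] open 0.08841080781478523
turn units [0.01  0.004 0.025] shift units in tool now [ 0.026 -0.017  0.965] after turn [ 0.026 -0.016  0.965]
```

View pics/s1.png

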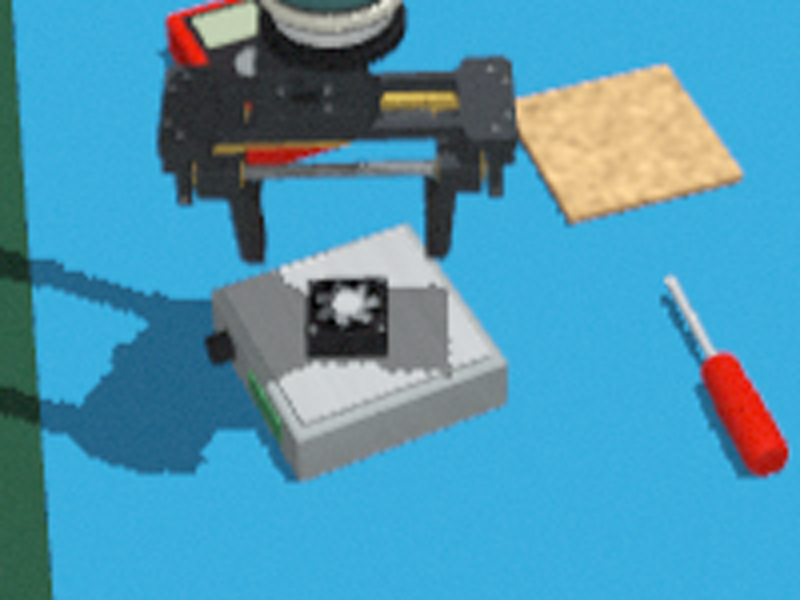

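The fan (crop 347,315) lies square between the open fingers (250 and 438), so I descend and grip.

Request:
servo_tool:
  moves: "0 0 0 .02 -.01 .4 -1;0 0 0 0 0 .3 -1;0 0 0 0 0 .24 -1;0 0 0 0 0 0 -1;0 0 0 0 0 0 1;0 0 0 0 0 0 1;0 0 0 0 0 0 1;0 0 0 0 0 0 1;0 0 0 0 0 0 1;0 0 0 0 0 0 1"

```text
time_s: 7.08
tcp_pos: [0.4275, -0.2992, 0.0439]
ee_rot: [3.141, 0.0, 1.399]
wrist_force: [0.3, -0.1, 1.9]
opening: 0.0459
grip_force: 30.0
```

```bash
python3 go.py .634 -.133 .12 80
```

```text
t 7.075 tcp [ 0.427 -0.299  0.044] rpy [179.98    0.011  80.15 ] q [-0.658  0.183  2.1   -0.     0.858 -0.486] open 0.04585125220201322
turn units [0.003 0.001 0.019] shift units in tool now [ 3.317  2.918 -1.267] after turn [ 3.325  2.909 -1.268]
```

Request:
servo_tool:
  moves: "0 0 0 0 0 -.4 1;0 0 0 0 0 -.87 1;0 0 0 .55 .48 0 1;0 0 0 .55 .48 0 1;0 0 0 .55 .48 0 1;0 0 0 .55 .49 0 1;0 0 0 .56 .49 0 1;0 0 0 .56 .49 0 1;0 0 0 0 0 .9 1;0 0 0 0 0 0 1"

```text
time_s: 8.32
tcp_pos: [0.6288, -0.1309, 0.0605]
ee_rot: [-3.13, -0.001, 1.4]
wrist_force: [-0.6, 0.4, -0.6]
opening: 0.0457
grip_force: 30.0
```

```bash
python3 go.py .634 -.133 .0145 80
```

```text
t 8.325 tcp [ 0.629 -0.131  0.061] rpy [-179.339   -0.038   80.218] q [-0.244  0.369  1.818 -0.     0.966 -0.073] open 0.04574444080651728
turn units [-0.083 -0.005  0.027] shift units in tool now [-0.02   0.1    0.766] after turn [-0.019  0.091  0.767]
```

Request:
servo_tool:
  moves: "0 0 0 0 0 .3 1;0 0 0 0 0 .25 1;0 0 0 0 0 0 1;0 0 0 0 0 0 1;0 0 0 0 0 0 1"

```text
time_s: 8.95
tcp_pos: [0.6341, -0.133, 0.0339]
ee_rot: [3.14, 0.0, 1.399]
wrist_force: [-0.6, -0.2, -0.5]
opening: 0.0459
grip_force: 30.0
```

```bash
python3 go.py .634 -.133 .0145 80
```

```text
t 8.95 tcp [ 0.634 -0.133  0.034] rpy [179.903   0.005  80.135] q [-0.245  0.403  1.829  0.     0.908 -0.073] open 0.04587655463384395
turn units [0.012 0.001 0.017] shift units in tool now [-0.001 -0.002  0.324] after turn [-0.001 -0.002  0.324]
```

Set down, release to a partial opening, and rise.

Request:
servo_tool:
  moves: "0 0 0 0 0 .15 1;0 0 0 0 0 .1 1;0 0 0 0 0 .07 1;0 0 0 0 0 0 1;0 0 0 0 0 0 1"

```text
time_s: 9.57
tcp_pos: [0.6331, -0.1326, 0.014]
ee_rot: [-3.141, -0.0, 1.399]
wrist_force: [-3.5, 0.6, 4.2]
opening: 0.0454
grip_force: 30.0
```

Request:
servo_tool:
  moves: "0 0 0 0 0 0 -.3;0 0 0 0 0 0 -.3;0 0 0 0 0 0 -.3;0 0 0 0 0 -.3 -1;0 0 0 0 0 -.9 -1;0 0 0 0 0 -.9 -1;0 0 0 0 0 0 -1"

```text
time_s: 10.45
tcp_pos: [0.6382, -0.1338, 0.148]
ee_rot: [3.128, 0.001, 1.399]
wrist_force: [0.8, -0.2, -0.3]
opening: 0.0884
grip_force: 0.0
```

```bash
python3 go.py .393 .327 .139 80; python3 go.py .48 .1 .139 80; python3 - <<'E'
from seg import *
p=get_image('top')
seg(p,'heater',(455,240,540,322),lambda i:(i.max(-1)-i.min(-1)<50)&(i.min(-1)>110),.04)
q=get_image('side')
for c in (p,q):
    for n in('fan_center','heater_top','board_center','pad_top'):
        for d in spot_point(c,n)[:2]: print(n,round(d['p'],2),w(c,d['location']))
E
```

```text
t 10.45 tcp [ 0.638 -0.134  0.148] rpy [179.233   0.052  80.149] q [-0.245  0.281  1.756  0.     1.092 -0.073] open 0.0883973300791156
turn units [0.096 0.006 0.019] shift units in tool now [ 6.868 -5.342  0.072] after turn [ 6.854 -5.358  0.149]
t 10.45 tcp [ 0.638 -0.134  0.148] rpy [179.233   0.052  80.149] q [-0.245  0.281  1.756  0.     1.092 -0.073] open 0.0883973300791156
turn units [0.096 0.006 0.019] shift units in tool now [ 3.388 -3.266  0.102] after turn [ 3.38  -3.273  0.149]Traceback (most recent call last):
  File "<stdin>", line 3, in <module>
  File "seg.py", line 8, in seg
    n,l,s,c=cv2.connectedComponentsWithStats(m);k=1+np.argmax(s[1:,4])
                                                    ~~~~~~~~~^^^^^^^^^
    return _wrapfunc(a, 'argmax', axis=axis, out=out, **kwds)
    return bound(*args, **kwds)
ValueError: attempt to get argmax of an empty sequence
```

Request:
servo_tool:
  moves: "0 0 0 .76 -.59 0 -1;0 0 0 .76 -.59 0 -1;0 0 0 .76 -.59 0 -1;0 0 0 .76 -.59 0 -1;0 0 0 .76 -.59 0 -1;0 0 0 .76 -.59 0 -1;0 0 0 .76 -.59 0 -1;0 0 0 .76 -.59 0 -1;0 0 0 .76 -.59 0 -1;0 0 0 0 0 0 -1"

```text
time_s: 11.75
tcp_pos: [0.387, 0.3284, 0.1386]
ee_rot: [-3.14, 0.001, 1.405]
wrist_force: [0.2, -1.5, -0.2]
opening: 0.0883
grip_force: 0.0
```

Request:
servo_tool:
  moves: "0 0 -.92 0 0 0 -1;0 0 -.92 0 0 0 -1;0 0 -.92 0 0 0 -1;0 0 -.92 0 0 0 -1;0 0 -.92 0 0 0 -1;0 0 -.92 0 0 0 -1;0 0 -.92 0 0 0 -1;0 0 -.92 0 0 0 -1;0 0 -.92 0 0 0 -1;0 0 -.9 0 0 0 -1"

```text
time_s: 13.0
tcp_pos: [0.3897, 0.3243, 0.1386]
ee_rot: [-3.139, -0.001, 2.684]
wrist_force: [0.9, 0.6, 0.3]
opening: 0.0882
grip_force: 0.0
```

```bash
python3 go.py .393 .327 .09 153.4; python3 - <<'E'
from seg import *
p=get_image('top')
try: seg(p,'heater',(455,240,540,322),lambda i:(i.max(-1)-i.min(-1)<50)&(i.min(-1)>110),.04)
except Exception as e: print(e)
q=get_image('side')
for c in (p,q):
    for n in('fan_center','heater_top','board_center','pad_top'):
        for d in spot_point(c,n)[:2]: print(n,round(d['p'],2),w(c,d['location']))
E
```

```text
t 13.0 tcp [0.39  0.324 0.139] rpy [-179.862   -0.035  153.754] q [ 0.645  0.035  2.06  -0.001  1.049 -0.467] open 0.08821375583969937
turn units [-0.017 -0.004  0.044] shift units in tool now [-0.03   0.066  0.81 ] after turn [-0.029  0.065  0.81 ]
heater c [ 0.4332 -0.2893] size [126.8892 126.6296] long yaw 14.92832
fan_center 0.88 [ 0.6317 -0.1333  0.019 ]
heater_top 0.67 [ 0.432  -0.2926  0.0406]
board_center 0.73 [0.3976 0.3262 0.0379]
board_center 0.73 [0.4359 0.1612 0.0093]
pad_top 0.83 [ 0.6309 -0.1366  0.0094]
fan_center 0.54 [ 0.6307 -0.1333  0.0176]
heater_top 0.65 [ 0.4369 -0.2877  0.0434]
heater_top 0.59 [ 0.6326 -0.3418  0.0044]
board_center 0.7 [0.4389 0.1647 0.0083]
board_center 0.56 [0.3694 0.6238 0.0196]
pad_top 0.76 [ 0.6305 -0.135   0.0102]
pad_top 0.3 [ 0.6329 -0.3471  0.0038]
```

Request:
servo_tool:
  moves: "0 0 .04 -.05 .06 .6 -1;0 0 0 0 0 .5 -1;0 0 0 0 0 .3 -1;0 0 0 0 0 0 -1;0 0 0 0 0 0 -1;0 0 0 0 0 0 -1"

```text
time_s: 14.25
tcp_pos: [0.395, 0.3288, 0.0571]
ee_rot: [3.139, 0.001, 2.675]
wrist_force: [0.3, -0.2, -0.2]
opening: 0.0881
grip_force: 0.0
```

```bash
python3 go.py .394 .3268 .028 153.4; python3 -c "
from h import *
p=get_image('side')
cv2.imwrite('pics/s2.png',cv2.resize(p['image'][150:270,210:370],(800,600),interpolation=2)[:,:,::-1])"
```

```text
t 14.25 tcp [0.395 0.329 0.057] rpy [179.867   0.065 153.27 ] q [ 0.646  0.149  2.11   0.     0.88  -0.458] open 0.08809302675947905
turn units [ 0.017  0.008 -0.016] shift units in tool now [-0.    -0.039  0.485] after turn [-0.001 -0.038  0.485]
```

View pics/s2.png

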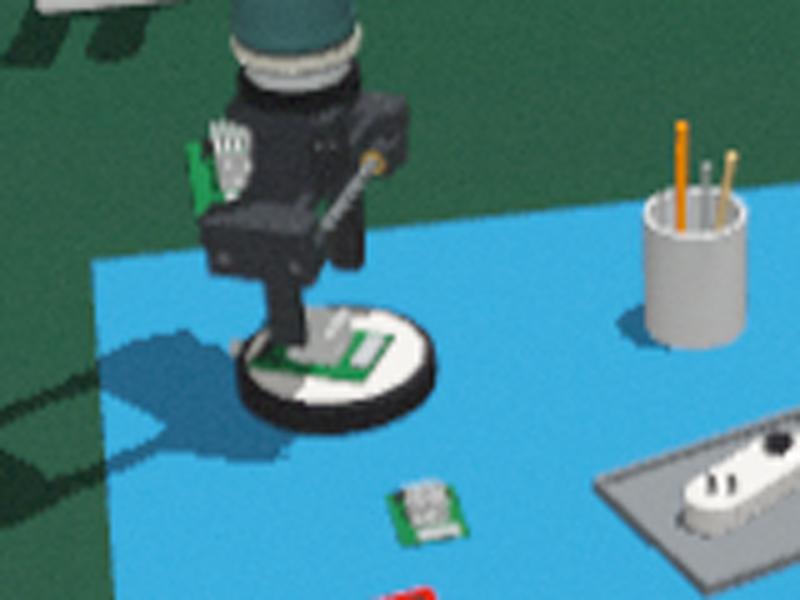

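The fingers straddle the board and its sink (crop 325,345), clear of everything else. I descend and grip.

Request:
servo_tool:
  moves: "0 0 0 0 -.03 .28 -1;0 0 0 0 0 .19 -1;0 0 0 0 0 0 -1;0 0 0 0 0 0 -1;0 0 0 0 0 0 1;0 0 0 0 0 0 1;0 0 0 0 0 0 1;0 0 0 0 0 0 1;0 0 0 0 0 0 1;0 0 0 0 0 0 1"

```text
time_s: 15.55
tcp_pos: [0.3932, 0.3265, 0.0275]
ee_rot: [-3.142, 0.0, 2.675]
wrist_force: [0.4, 0.7, 1.0]
opening: 0.0317
grip_force: 30.0
```

Request:
servo_tool:
  moves: "0 0 0 0 0 0 1;0 0 0 0 0 -.4 1;0 0 0 0 0 -.8 1;0 0 0 0 0 -.6 1;0 0 0 0 0 0 1;0 0 0 0 0 0 1"

```text
time_s: 16.3
tcp_pos: [0.3925, 0.3259, 0.1343]
ee_rot: [-3.14, -0.001, 2.675]
wrist_force: [0.4, 0.4, -1.0]
opening: 0.0314
grip_force: 30.0
```

```bash
python3 go.py .48 0 .14 153.4;python3 go.py .4335 -.29 .14 153.4; python3 - <<'E'
from h import *
p=get_image('side');q=get_image('top')
for c in(p,q):
    for d in spot_point(c,'board_center')[:4]: print(round(d['p'],2),w(c,d['location']))
cv2.imwrite('pics/s3.png',cv2.resize(p['image'][130:250,210:370],(800,600),interpolation=2)[:,:,::-1])
E
```

```text
t 16.3 tcp [0.392 0.326 0.134] rpy [-179.916   -0.039  153.272] q [ 0.644  0.045  2.058 -0.     1.04  -0.46 ] open 0.03144661430702549
turn units [-0.011 -0.005 -0.016] shift units in tool now [-3.745 -4.196 -0.091] after turn [-3.736 -4.204 -0.095]
t 16.3 tcp [0.392 0.326 0.134] rpy [-179.916   -0.039  153.272] q [ 0.644  0.045  2.058 -0.     1.04  -0.46 ] open 0.03144661430702549
turn units [-0.011 -0.005 -0.016] shift units in tool now [-5.227 -8.861 -0.085] after turn [-5.207 -8.873 -0.095]
0.65 [0.39656671 0.32696875 0.14374072]
0.47 [0.43710116 0.16397649 0.00490106]
0.42 [0.37033537 0.6259091  0.01565839]
0.72 [0.43615995 0.16031924 0.0088578 ]
0.67 [0.36544388 0.62289387 0.02017377]
0.58 [0.39289338 0.32839025 0.14309074]
0.44 [0.4019462  0.32492472 0.01980616]
```

View pics/s3.png

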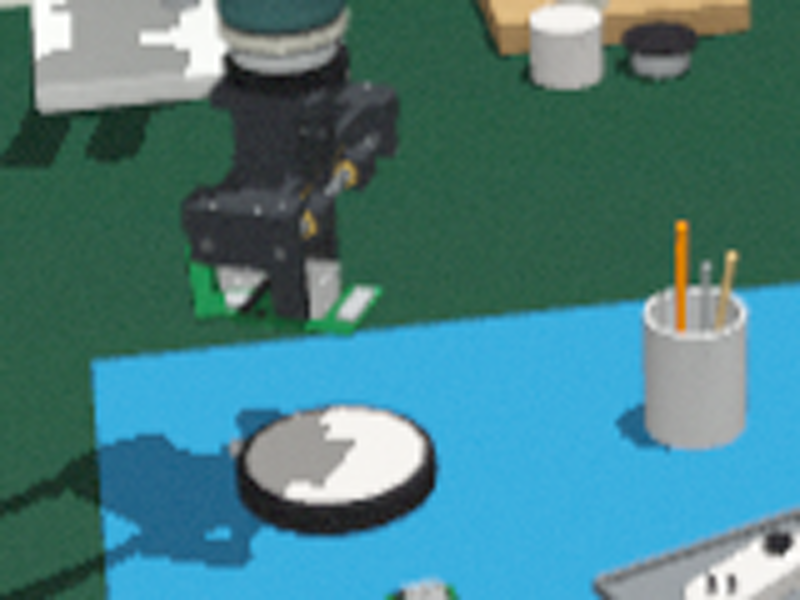

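Request:
servo_tool:
  moves: "0 0 0 -.3 -.35 -.05 1;0 0 0 -.62 -.7 0 1;0 0 0 -.62 -.7 0 1;0 0 0 -.62 -.7 0 1;0 0 0 -.62 -.7 0 1;0 0 0 -.62 -.7 0 1;0 0 0 -.4 -.75 0 1;0 0 0 -.3 -.9 0 1;0 0 0 -.3 -.9 0 1;0 0 0 -.3 -.9 0 1"

```text
time_s: 17.75
tcp_pos: [0.447, -0.1931, 0.1375]
ee_rot: [3.141, -0.001, 2.675]
wrist_force: [-0.5, 0.0, -0.2]
opening: 0.0315
grip_force: 30.0
```

Request:
servo_tool:
  moves: "0 0 0 -.3 -.7 0 1;0 0 0 -.2 -.4 0 1;0 0 0 0 0 0 1;0 0 0 0 0 0 1;0 0 0 0 0 0 1"

```text
time_s: 18.38
tcp_pos: [0.445, -0.2627, 0.138]
ee_rot: [3.141, -0.001, 2.676]
wrist_force: [0.4, 0.3, -0.7]
opening: 0.0319
grip_force: 30.0
```

```bash
python3 go.py .4325 -.29 .06 153.4
```

```text
t 18.375 tcp [ 0.445 -0.263  0.138] rpy [179.979  -0.062 153.341] q [-0.582  0.053  2.042  0.     1.047 -1.687] open 0.03187197707546478
turn units [ 0.003 -0.008 -0.007] shift units in tool now [-0.02  -0.501  1.3  ] after turn [-0.018 -0.5    1.3  ]
```

Request:
servo_tool:
  moves: "0 0 0 -.02 -.5 0 1;0 0 0 0 0 .6 1;0 0 0 0 0 .5 1;0 0 0 0 0 .2 1;0 0 0 0 0 0 1;0 0 0 0 0 0 1;0 0 0 0 0 0 1"

```text
time_s: 19.25
tcp_pos: [0.4338, -0.2919, 0.0619]
ee_rot: [-3.141, 0.002, 2.675]
wrist_force: [-0.1, 0.2, -0.6]
opening: 0.0314
grip_force: 30.0
```

```bash
python3 go.py .4325 -.29 .0458 153.4; python3 - <<'E'
from h import *
q=get_image('side')
for c in(q,):
    for n in ('board_center','heater_top'):
        for d in spot_point(c,n)[:3]: print(n,round(d['p'],2),w(c,d['location']))
E
```

```text
t 19.25 tcp [ 0.434 -0.292  0.062] rpy [-179.975    0.143  153.279] q [-0.64   0.158  2.089 -0.     0.892 -1.744] open 0.031418412646166176
turn units [-0.003  0.018 -0.015] shift units in tool now [0.034 0.019 0.268] after turn [0.033 0.019 0.268]
board_center 0.78 [ 0.43431979 -0.29120838  0.07189121]
board_center 0.6 [0.43859105 0.16407393 0.00689624]
board_center 0.54 [0.370027   0.62604906 0.01871867]
heater_top 0.79 [ 0.43693525 -0.28843374  0.04454672]
```

Request:
servo_tool:
  moves: "0 0 0 .02 .02 .13 1;0 0 0 0 0 .08 1;0 0 0 0 0 .05 1;0 0 0 0 0 .02 1;0 0 0 0 0 0 1;0 0 0 0 0 0 1"

```text
time_s: 20.15
tcp_pos: [0.4317, -0.2893, 0.0455]
ee_rot: [3.141, -0.002, 2.675]
wrist_force: [-7.0, 5.0, 16.5]
opening: 0.0319
grip_force: 30.0
```

```bash
python3 go.py .4325 -.29 .0458 153.4
```

```text
t 20.15 tcp [ 0.432 -0.289  0.045] rpy [179.981  -0.128 153.273] q [-0.638  0.179  2.101 -0.     0.864 -1.743] open 0.03193400957573367
turn units [ 0.002 -0.016 -0.016] shift units in tool now [-0.018 -0.004 -0.005] after turn [-0.018 -0.004 -0.005]
```

Request:
servo_tool:
  moves: "0 0 0 0 0 -.02 1;0 0 0 0 0 0 0;0 0 0 0 0 0 0;0 0 0 0 0 0 0;0 0 0 0 0 -.3 0;0 0 0 0 0 -.9 -1;0 0 0 0 0 -.5 -1;0 0 0 0 0 0 -1"

```text
time_s: 21.15
tcp_pos: [0.4346, -0.2915, 0.1513]
ee_rot: [-3.14, 0.008, 2.675]
wrist_force: [0.2, 1.1, 0.8]
opening: 0.0715
grip_force: 0.0
```

```bash
python3 go.py .5 -.05 .14 153.4;  python3 go.py .6325 .1345 .14 153.4
```

```text
t 21.15 tcp [ 0.435 -0.291  0.151] rpy [-179.92     0.455  153.272] q [-0.638  0.045  2.024 -0.     1.065 -1.743] open 0.07150431603903605
turn units [-0.01   0.057 -0.016] shift units in tool now [0.838 4.085 0.176] after turn [0.827 4.087 0.188]
t 21.15 tcp [ 0.435 -0.291  0.151] rpy [-179.92     0.455  153.272] q [-0.638  0.045  2.024 -0.     1.065 -1.743] open 0.07150431603903605
turn units [-0.01   0.057 -0.016] shift units in tool now [0.249 7.825 0.175] after turn [0.23  7.825 0.188]
```

Request:
servo_tool:
  moves: "0 0 0 .02 .87 0 -1;0 0 0 .02 .87 0 -1;0 0 0 .02 .87 0 -1;0 0 0 .03 .87 0 -1;0 0 0 .03 .87 0 -1;0 0 0 .03 .87 0 -1;0 0 0 .03 .87 0 -1;0 0 0 .03 .87 0 -1;0 0 0 .03 .87 0 -1;0 0 0 0 0 0 -1"

```text
time_s: 22.4
tcp_pos: [0.6309, 0.1395, 0.1455]
ee_rot: [-3.141, -0.001, 2.679]
wrist_force: [-0.4, -0.2, -0.4]
opening: 0.0881
grip_force: 0.0
```

Request:
servo_tool:
  moves: "0 0 -.78 0 0 0 -1;0 0 -.78 0 0 0 -1;0 0 -.78 0 0 0 -1;0 0 -.78 0 0 0 -1;0 0 -.78 0 0 0 -1;0 0 -.78 0 0 0 -1;0 0 -.78 0 0 0 -1;0 0 -.78 0 0 0 -1;0 0 -.78 0 0 0 -1;0 0 -.78 0 0 0 -1"

```text
time_s: 23.65
tcp_pos: [0.6293, 0.1348, 0.1456]
ee_rot: [3.141, -0.003, -2.516]
wrist_force: [0.5, -0.7, -0.3]
opening: 0.0881
grip_force: 0.0
```

```bash
python3 go.py .6325 .1345 .06 215.7; python3 - <<'E'
from seg import *
p=get_image('top');q=get_image('side')
for c in(p,q):
    for n in ('board_center','heater_top','controller_center','stage_top'):
        for d in spot_point(c,n)[:3]:
            if d['p']>.4: print(n,round(d['p'],2),w(c,d['location']))
seg(p,'board',(470,246,536,312),green,.0415)
seg(p,'stage',(215,264,278,330),lambda i:i[...,2]<i[...,0]+60,.022)
seg(p,'insert',(215,264,278,330),white,.022)
cv2.imwrite('pics/s4.png',np.hstack([cv2.resize(c['image'][v:v+120,u:u+100],(400,480),interpolation=2) for c,u,v in((p,450,220),(q,320,190))])[:,:,::-1])
E
```

```text
t 23.65 tcp [0.629 0.135 0.146] rpy [ 179.959   -0.148 -144.175] q [ 0.173  0.277  1.765 -0.001  1.102 -2.023] open 0.08809218667388245
turn units [ 0.005 -0.019  0.016] shift units in tool now [-0.043 -0.036  1.427] after turn [-0.04  -0.035  1.427]
board_center 0.88 [ 0.4373 -0.2861  0.0547]
board_center 0.78 [0.4385 0.1604 0.0084]
heater_top 0.88 [ 0.4339 -0.2935  0.0403]
controller_center 0.44 [0.6267 0.1342 0.0114]
stage_top 0.87 [0.4058 0.3239 0.0206]
board_center 0.87 [ 0.4338 -0.2904  0.054 ]
board_center 0.66 [0.3699 0.6264 0.0176]
board_center 0.55 [0.4376 0.164  0.0072]
heater_top 0.9 [ 0.4354 -0.291   0.0439]
controller_center 0.57 [0.6343 0.1358 0.0182]
stage_top 0.95 [0.4013 0.3289 0.0265]
board c [ 0.4321 -0.2898] size [62.2795 81.9914] long yaw 153.66376
stage c [0.401  0.3226] size [125.4802 124.7902] long yaw 1.4093863
insert c [0.4022 0.3238] size [115.8669 115.9511] long yaw 105.85122
```

View pics/s4.png

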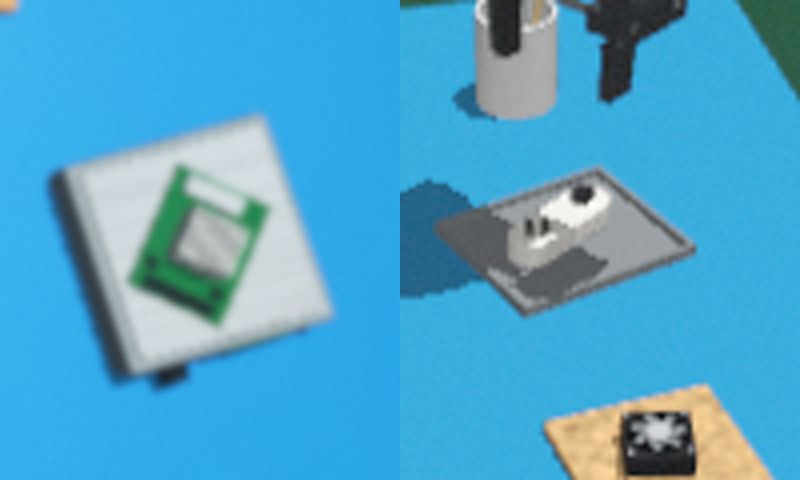

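Board is seated centrally (left picture, 200,245); the controller is untouched. The tray is narrow, so I descend with the fingers open to about 62 mm.

Request:
servo_tool:
  moves: "0 0 0 0 0 .3 -.4;0 0 0 0 0 .6 -.4;0 0 0 0 0 .53 -.4;0 0 0 0 0 0 -.4;0 0 0 0 0 0 -.4;0 0 0 0 0 0 -.4"

```text
time_s: 24.9
tcp_pos: [0.6321, 0.1366, 0.0629]
ee_rot: [-3.14, 0.003, -2.519]
wrist_force: [0.2, -0.4, 0.2]
opening: 0.0616
grip_force: 0.0
```

```bash
python3 go.py .6325 .1345 .0085 215.7; python3 - <<'E'
from seg import *
q=get_image('side')
cv2.imwrite('pics/s5.png',cv2.resize(q['image'][190:290,300:420],(720,600),interpolation=2)[:,:,::-1])
E
```

```text
t 24.9 tcp [0.632 0.137 0.063] rpy [-179.923    0.159 -144.328] q [ 0.174  0.365  1.819 -0.     0.955 -2.019] open 0.06163506407799773
turn units [-0.01   0.02  -0.004] shift units in tool now [ 0.018 -0.031  0.906] after turn [ 0.015 -0.033  0.906]
```

View pics/s5.png

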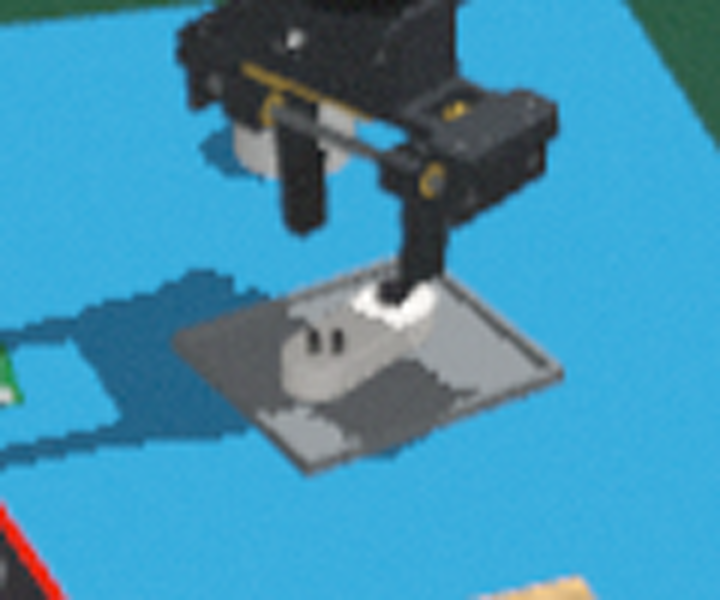

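The controller (crop 360,340) lies between the two fingers (305 and 420), so I descend and grip.

Request:
servo_tool:
  moves: "0 0 0 .02 -.02 .4 -.4;0 0 0 0 0 .3 -.4;0 0 0 0 0 .2 -.4;0 0 0 0 0 0 -.4;0 0 0 0 0 0 -.4;0 0 0 0 0 0 1;0 0 0 0 0 0 1;0 0 0 0 0 0 1;0 0 0 0 0 0 1;0 0 0 0 0 0 1"

```text
time_s: 26.2
tcp_pos: [0.6307, 0.1348, 0.0076]
ee_rot: [-3.141, 0.001, -2.519]
wrist_force: [-1.2, 0.5, 3.3]
opening: 0.0358
grip_force: 30.0
```

Request:
servo_tool:
  moves: "0 0 0 0 0 -.4 1;0 0 0 0 0 -.9 1;0 0 0 0 0 -.8 1;0 0 0 0 0 0 1;0 0 0 0 0 0 1"

```text
time_s: 26.82
tcp_pos: [0.6297, 0.1345, 0.1322]
ee_rot: [3.141, -0.001, -2.519]
wrist_force: [0.7, -0.2, -0.4]
opening: 0.0356
grip_force: 30.0
```

```bash
python3 go.py .402 .3235 .12 215.7; python3 - <<'E'
from seg import *
p=get_image('top');q=get_image('side')
for c in(p,q):
    for n in ('controller_center','tray_floor'):
        for d in spot_point(c,n)[:2]: print(n,round(d['p'],2),w(c,d['location']))
seg(p,'tray',(285,165,365,245),lambda i:i.max(-1)-i.min(-1)<45,.01)
E
```

```text
t 26.825 tcp [0.63  0.135 0.132] rpy [ 179.972   -0.065 -144.33 ] q [ 0.172  0.289  1.776 -0.     1.077 -2.022] open 0.035561826090567544
turn units [ 0.004 -0.008 -0.004] shift units in tool now [1.246 4.771 0.207] after turn [1.243 4.772 0.204]
controller_center 0.42 [0.6272 0.1341 0.1385]
controller_center 0.73 [0.6287 0.135  0.1428]
tray_floor 0.56 [0.6364 0.1352 0.0017]
tray c [0.6979 0.1364] size [120.5538 222.1944] long yaw 116.10237
```

Request:
servo_tool:
  moves: "0 0 0 .1 .4 0 1;0 0 0 .22 .8 0 1;0 0 0 .22 .8 0 1;0 0 0 .22 .8 0 1;0 0 0 .22 .8 0 1;0 0 0 .2 .8 .3 1;0 0 0 .07 .37 .5 1;0 0 0 0 0 0 1;0 0 0 0 0 0 1;0 0 0 0 0 0 1"

```text
time_s: 28.38
tcp_pos: [0.404, 0.3236, 0.0864]
ee_rot: [-3.141, 0.002, -2.52]
wrist_force: [0.9, 0.2, -0.7]
opening: 0.0358
grip_force: 30.0
```

```bash
python3 go.py .4015 .3235 .0275 215.7; python3 - <<'E'
from seg import *
p=get_image('top');q=get_image('side')
for c in(p,q):
    for n in ('controller_center','tray_floor'):
        for d in spot_point(c,n)[:2]: print(n,round(d['p'],2),w(c,d['location']))
seg(p,'tray',(285,165,365,245),lambda i:i.max(-1)-i.min(-1)<45,.01)
E
```

```text
t 28.375 tcp [0.404 0.324 0.086] rpy [-179.992    0.14  -144.384] q [ 0.627  0.115  2.084 -0.     0.94  -1.565] open 0.03579787072662537
turn units [-0.001  0.017 -0.01 ] shift units in tool now [0.037 0.022 0.982] after turn [0.035 0.022 0.982]
tray_floor 0.6 [0.6381 0.1299 0.0051]
controller_center 0.65 [0.4042 0.3253 0.0927]
tray_floor 0.79 [0.6357 0.1303 0.0017]
tray c [0.6317 0.1303] size [146.9095 125.6697] long yaw 19.763653
```

Request:
servo_tool:
  moves: "0 0 0 .03 .02 .4 1;0 0 0 0 0 .3 1;0 0 0 0 0 .2 1;0 0 0 0 0 .07 1;0 0 0 0 0 .03 1;0 0 0 0 0 0 1;0 0 0 0 0 0 1"

```text
time_s: 29.55
tcp_pos: [0.401, 0.3238, 0.0256]
ee_rot: [3.142, 0.001, -2.519]
wrist_force: [0.1, 0.9, -0.7]
opening: 0.0361
grip_force: 30.0
```

```bash
python3 go.py .4015 .3235 .0257 215.7
```

```text
t 29.55 tcp [0.401 0.324 0.026] rpy [ 179.998    0.083 -144.33 ] q [ 0.631  0.2    2.123  0.     0.817 -1.562] open 0.036072850832194914
turn units [ 0.     0.01  -0.004] shift units in tool now [-0.004 -0.009 -0.002] after turn [-0.004 -0.009 -0.002]
```

No contact yet, so I lower about 1 mm more, release gently and rise.

Request:
servo_tool:
  moves: "0 0 0 0 0 .015 1;0 0 0 0 0 0 1;0 0 0 0 0 0 -.2;0 0 0 0 0 0 -.2;0 0 0 0 0 0 -.2;0 0 0 0 0 -.3 -.5;0 0 0 0 0 -.9 -1;0 0 0 0 0 -.8 -1;0 0 0 0 0 0 -1;0 0 0 0 0 0 -1"

```text
time_s: 30.8
tcp_pos: [0.4004, 0.3234, 0.1448]
ee_rot: [-3.142, 0.001, -2.519]
wrist_force: [0.2, 0.2, -1.0]
opening: 0.0881
grip_force: 0.0
```

```bash
python3 go.py .633 -.133 .146 215.7;python3 go.py .633 -.133 .146 170
```

```text
t 30.8 tcp [0.4   0.323 0.145] rpy [-180.       0.056 -144.332] q [ 0.631  0.04   2.042 -0.     1.058 -1.562] open 0.0881037875628245
turn units [-0.     0.007 -0.004] shift units in tool now [ 1.286 -8.44  -0.021] after turn [ 1.291 -8.439 -0.02 ]
t 30.8 tcp [0.4   0.323 0.145] rpy [-180.       0.056 -144.332] q [ 0.631  0.04   2.042 -0.     1.058 -1.562] open 0.0881037875628245
turn units [0.003 0.007 5.708] shift units in tool now [ 1.286 -8.44  -0.021] after turn [-5.138 -6.817 -0.02 ]
```

Request:
servo_tool:
  moves: "0 0 0 .14 -.94 0 -1;0 0 0 .14 -.94 0 -1;0 0 0 .14 -.94 0 -1;0 0 0 .14 -.94 0 -1;0 0 0 .14 -.94 0 -1;0 0 0 .14 -.94 0 -1;0 0 0 .14 -.94 0 -1;0 0 0 .14 -.94 0 -1;0 0 0 .14 -.92 0 -1;0 0 0 0 0 0 -1"

```text
time_s: 32.05
tcp_pos: [0.6342, -0.1354, 0.1418]
ee_rot: [3.14, -0.002, -2.523]
wrist_force: [-0.8, 0.1, 0.2]
opening: 0.0886
grip_force: 0.0
```

Request:
servo_tool:
  moves: "0 0 .95 0 0 0 -1;0 0 .95 0 0 0 -1;0 0 .95 0 0 0 -1;0 0 .95 0 0 0 -1;0 0 .95 0 0 0 -1;0 0 .95 0 0 0 -1;0 0 0 0 0 0 -1;0 0 0 0 0 0 -1"

```text
time_s: 33.05
tcp_pos: [0.6334, -0.1312, 0.1433]
ee_rot: [3.141, -0.002, 2.971]
wrist_force: [0.6, -0.6, 0.0]
opening: 0.0878
grip_force: 0.0
```

```bash
python3 go.py .633 -.133 .0145 170; python3 - <<'E'
from seg import *
p=get_image('top');q=get_image('side')
for c in(p,q):
    for n in ('controller_center','stage_top','fan_center'):
        for d in spot_point(c,n)[:2]: print(n,round(d['p'],2),w(c,d['location']))
cv2.imwrite('pics/s6.png',np.hstack([cv2.resize(c['image'][v:v+120,u:u+100],(400,480),interpolation=2) for c,u,v in((p,200,240),(q,220,160))])[:,:,::-1])
E
```

```text
t 33.05 tcp [ 0.633 -0.131  0.143] rpy [179.984  -0.108 170.231] q [-0.243  0.285  1.76   0.     1.099 -1.643] open 0.08775787064729476
turn units [ 0.002 -0.013  0.029] shift units in tool now [-0.002 -0.031  2.146] after turn [ 0.002 -0.031  2.146]
controller_center 0.6 [0.3982 0.3246 0.0285]
stage_top 0.59 [0.4034 0.3247 0.0213]
stage_top 0.45 [ 0.6452  0.3446 -0.0033]
fan_center 0.57 [ 0.6324 -0.1316  0.0194]
controller_center 0.8 [0.4016 0.3228 0.0335]
stage_top 0.74 [0.3989 0.3249 0.0278]
fan_center 0.83 [ 0.6312 -0.1337  0.0173]
```

View pics/s6.png

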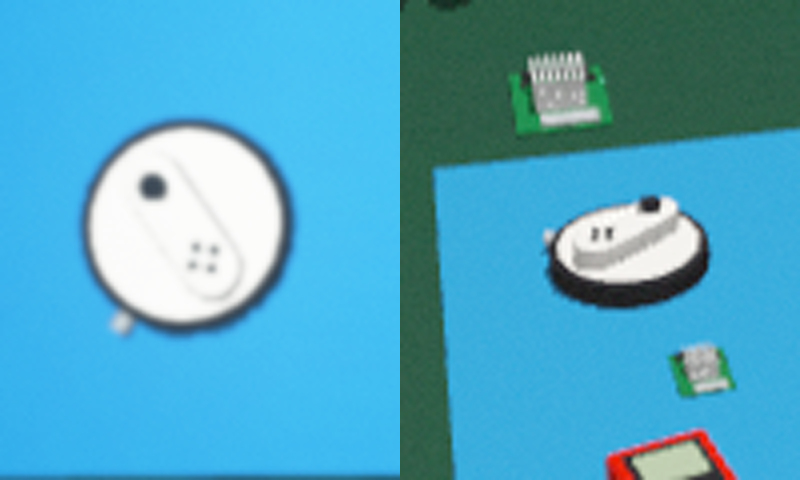

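The controller sits centrally and flat on the stage (190,225 left; 625,240 right). Now the fan.

Request:
servo_tool:
  moves: "0 0 0 0 -.02 .8 -1;0 0 0 0 0 .7 -1;0 0 0 0 0 .4 -1;0 0 0 0 0 .2 -1;0 0 0 0 0 0 -1;0 0 0 0 0 0 -1"

```text
time_s: 34.2
tcp_pos: [0.6353, -0.1336, 0.0197]
ee_rot: [-3.141, 0.002, 2.968]
wrist_force: [-0.2, -0.9, 0.1]
opening: 0.0881
grip_force: 0.0
```

```bash
python3 go.py .633 -.133 .0145 170
```

```text
t 34.2 tcp [ 0.635 -0.134  0.02 ] rpy [-179.99     0.139  170.072] q [-0.246  0.422  1.832 -0.     0.884 -1.643] open 0.08813687175285913
turn units [-0.001  0.017  0.009] shift units in tool now [0.04  0.003 0.086] after turn [0.04  0.003 0.087]
```

Request:
servo_tool:
  moves: "0 0 0 .02 0 .09 -1;0 0 0 0 0 0 -1;0 0 0 0 0 0 1;0 0 0 0 0 0 1;0 0 0 0 0 0 1;0 0 0 0 0 0 1;0 0 0 0 0 0 1;0 0 0 0 0 0 1"

```text
time_s: 35.2
tcp_pos: [0.6329, -0.1331, 0.0128]
ee_rot: [3.142, 0.0, 2.968]
wrist_force: [-0.1, 0.1, 0.1]
opening: 0.0459
grip_force: 30.0
```

Request:
servo_tool:
  moves: "0 0 0 0 0 -.4 1;0 0 0 0 0 -.9 1;0 0 0 0 0 -.5 1;0 0 0 0 0 0 1;0 0 0 0 0 0 1"

```text
time_s: 35.83
tcp_pos: [0.6318, -0.1328, 0.1192]
ee_rot: [3.141, -0.002, 2.968]
wrist_force: [0.3, 0.5, -1.4]
opening: 0.0457
grip_force: 30.0
```

```bash
python3 go.py .634 .1305 .12 170
```

```text
t 35.825 tcp [ 0.632 -0.133  0.119] rpy [179.991  -0.129 170.068] q [-0.246  0.306  1.781 -0.     1.057 -1.643] open 0.04573903033685689
turn units [ 0.001 -0.016  0.008] shift units in tool now [ 0.721  4.329 -0.011] after turn [ 0.726  4.328 -0.013]
```

Request:
servo_tool:
  moves: "0 0 0 .07 .4 0 1;0 0 0 .14 .8 0 1;0 0 0 .14 .8 0 1;0 0 0 .14 .8 0 1;0 0 0 .14 .8 0 1;0 0 0 .09 .73 .3 1;0 0 0 0 0 .5 1;0 0 0 0 0 .3 1;0 0 0 0 0 0 1;0 0 0 0 0 0 1"

```text
time_s: 37.08
tcp_pos: [0.6355, 0.13, 0.0552]
ee_rot: [3.141, 0.0, 2.967]
wrist_force: [-0.5, 0.6, 0.2]
opening: 0.0454
grip_force: 30.0
```

```bash
python3 go.py .634 .1305 .0078 170
```

```text
t 37.075 tcp [0.635 0.13  0.055] rpy [179.99    0.021 170.019] q [ 0.163  0.379  1.816  0.     0.946 -1.233] open 0.04536081165331437
turn units [0.001 0.003 0.002] shift units in tool now [0.026 0.005 0.79 ] after turn [0.026 0.005 0.79 ]
```

Request:
servo_tool:
  moves: "0 0 0 .01 0 .35 1;0 0 0 0 0 .25 1;0 0 0 0 0 .12 1;0 0 0 0 0 .06 1;0 0 0 0 0 0 1;0 0 0 0 0 0 1"

```text
time_s: 37.83
tcp_pos: [0.635, 0.1305, 0.0085]
ee_rot: [3.141, 0.001, 2.968]
wrist_force: [-0.1, -0.8, -0.8]
opening: 0.0457
grip_force: 30.0
```

```bash
python3 go.py .634 .1305 .0068 170
```

```text
t 37.825 tcp [0.635 0.13  0.009] rpy [179.983   0.048 170.071] q [ 0.164  0.436  1.837 -0.     0.867 -1.233] open 0.045710051023427116
turn units [0.002 0.006 0.009] shift units in tool now [ 0.017 -0.003  0.028] after turn [ 0.017 -0.003  0.028]
```

Request:
servo_tool:
  moves: "0 0 0 0 0 .02 1;0 0 0 0 0 0 1;0 0 0 0 0 0 1;0 0 0 0 0 0 -.4;0 0 0 0 0 0 -.4;0 0 0 0 0 0 -.4;0 0 0 0 0 -.3 -.4;0 0 0 0 0 -.9 -.5;0 0 0 0 0 -.9 -1;0 0 0 0 0 0 -1"

```text
time_s: 39.08
tcp_pos: [0.6394, 0.1312, 0.141]
ee_rot: [3.137, 0.013, 2.968]
wrist_force: [0.3, -0.7, 0.8]
opening: 0.0841
grip_force: 0.0
```

Request:
servo_tool:
  moves: "0 0 0 0 -.9 0 -1;0 0 0 0 -.9 0 -1;0 0 0 0 -.9 0 -1;0 0 0 0 -.9 0 -1;0 0 0 0 0 0 -1;0 0 0 0 0 0 -1;0 0 0 0 0 0 -1"

```text
time_s: 39.95
tcp_pos: [0.5974, -0.0811, 0.1327]
ee_rot: [3.141, -0.0, 2.97]
wrist_force: [0.4, 0.3, 0.1]
opening: 0.088
grip_force: 0.0
```

```bash
python3 - <<'E'
from seg import *
p=get_image('top');q=get_image('side')
for c in(p,q):
    for n in ('controller_center','stage_top','fan_center','tray_floor','board_center','heater_top'):
        for d in spot_point(c,n)[:1]: print(n,round(d['p'],2),w(c,d['location']))
seg(p,'fan',(305,185,345,225),dark,.02)
save(q,'s7'); save(p,'t7')
E
```

```text
controller_center 0.72 [0.4006 0.3261 0.0277]
stage_top 0.92 [0.4063 0.3244 0.0192]
fan_center 0.87 [0.6363 0.1304 0.0162]
tray_floor 0.8 [0.6358 0.1319 0.0047]
board_center 0.73 [0.3682 0.624  0.0215]
controller_center 0.86 [0.4024 0.3248 0.0337]
stage_top 0.91 [0.4011 0.325  0.0233]
tray_floor 0.89 [0.6369 0.135  0.0022]
board_center 0.93 [0.3696 0.6255 0.0187]
heater_top 0.98 [ 0.4337 -0.2876  0.0432]
fan c [0.6172 0.1331] size [36.7352 16.6939] long yaw 78.671074
```

View pics/s7.png

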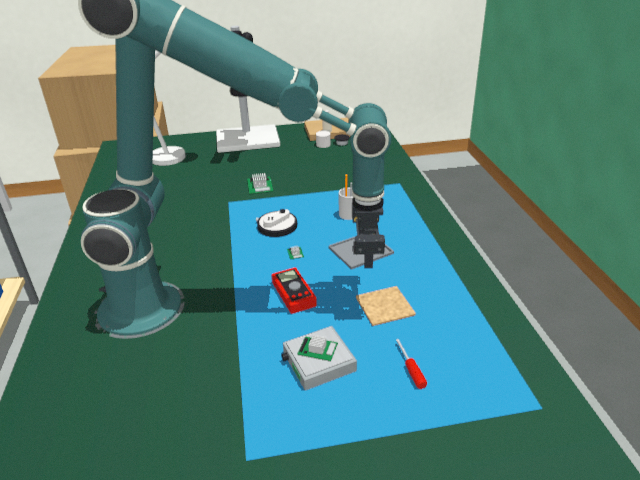

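View pics/t7.png

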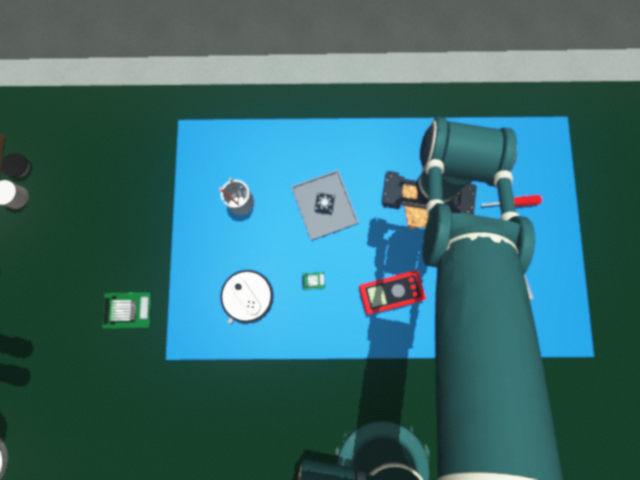

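The fan lies in the middle of the tray (top 325,203), the controller on the stage (246,297) and the board on the preheater (side 318,347). The arm is clear, so I hand in.

```bash
python3 -c "
from plant import *
print(job_done())"
```

```text
the job is handed in; nothing more can be done
None
```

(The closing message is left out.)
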